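# Strip the stuck orange cover off a parts pot with the hold-down fork

### The job

The orange cover is stuck on the flanged steel pot it is nested over, and simply lifting it would bring the pot along. Holding it by the cover, slide the pot along the bench, just skimming it and never carrying it up in the air, into the yellow-lipped hold-down fork until its flange is well under the lips; then pull the cover straight up off the pot and set it down, without dropping it, mouth down inside the red tray. Leave the steel pot standing upright in the fork.

Things in the scene. Friction and masses are not known exactly. Their poses are not given: they have to be found in the camera images.
- cover_mid (a point): Orange plastic bell cover (not the blue look-alike nearby): cylinder 50 mm across, 60 mm high, closed top with white dot, wall 2.5 mm, 60 g, mouth down over the pot. Point: its centre, half-way up, 56 mm above the bench at the start; z up. It overlaps the pot by 56 mm; spring balls inside hold it with a drag of 3 to 8 N, more than the pot's weight. Lift it off straight up.
- pot: Flanged steel pot under the orange cover, about 150 g, loose on the bench. Foot flange 72 mm across, 6 mm thick; body 42 mm across, 82 mm high overall; bare from 6 to 26 mm above the bench, the rest inside the cover with 1.5 mm play all round. While slid it may hang a few mm off the bench so that it does not dig in. Origin: centre of its underside; z up.
- fork: Grey fork with yellow lips, fixed, 21 mm high. Origin: on the bench, where the centre of the pot's underside belongs. Mouth faces its own -x: the pot slides in along +x on the bench. In mm: channel 82 wide (y -41 to 41); lips' underside at z = 16, slot between lips 54 wide, lips from x = -44 to 51; flared mouth starts at x = -77; end stop's face at x = 40, 4 mm past a homed pot's flange.
- tray: Red plastic tray, fixed to the bench, open on top: outside 170 mm along its x, 150 mm along its y, 30 mm high, walls and floor 4 mm thick. Origin: centre of its underside; z up.

How it is judged:
On the way, in this order (a step that is already met when the one before it is completed fails the run):
1. the pot, cover still on, is slid under the fork's lips (x of pot in the frame of fork between -0.022 and 0.012 m and y of pot in the frame of fork between -0.015 and 0.015 m and height (world z) of pot below 0.015 m and distance between cover_mid and pot below 0.075 m), for 0.1 s.
2. the cover is pulled clear of the pot, which stays in the fork (distance between cover_mid and pot above 0.115 m and height (world z) of pot below 0.012 m and x of pot in the frame of fork above -0.03 m), for 0.1 s.
3. the cover is lowered into the tray while still held, not dropped (z of cover_mid in the frame of tray below 0.055 m and x of cover_mid in the frame of tray between -0.06 and 0.06 m and y of cover_mid in the frame of tray between -0.05 and 0.05 m and contact force between the fingers and cover above 0.5 N), for 0.1 s.
At the end, for the whole second after the job is handed in: The orange cover stands mouth down on the red tray's floor, upright within 10 degrees, inside its walls and at rest; the steel pot stands upright (within 10 degrees) on the bench in the fork, its flange under the lips, not more than 30 mm short of its place, at rest (z of cover_mid in the frame of tray between 0.026 and 0.042 m and x of cover_mid in the frame of tray between -0.06 and 0.06 m and y of cover_mid in the frame of tray between -0.05 and 0.05 m and angle between each of cover_mid, pot's own z axis and vertical below 0.17 rad and linear speed of each of cover, pot below 0.02 m/s and x of pot in the frame of fork between -0.03 and 0.012 m and y of pot in the frame of fork between -0.015 and 0.015 m and height (world z) of pot below 0.006 m); the robot touches nothing.
It fails at once if the steel pot is carried up in the air (more than 30 mm off the bench) (height (world z) of pot above 0.03 m).
It fails at once if the steel pot is tipped over (more than 35 degrees) (angle between pot's own z axis and vertical above 0.6 rad).
It also fails if it takes over 56 s, if anything falls off the work surface, if the arm or the gripper's body presses on something with over 40 N, if the wrist force passes 120 N, or if a joint passes its speed limit or range.

### The arm

A 6-joint arm with a two-finger parallel gripper is mounted at the origin on the work surface. World frame = base frame: x ahead of the robot, y to its left, z up, the work surface at z = 0. Lengths are in m, angles in rad, forces in N, time in s.
With the tool pointing down it reaches from about 0.25 to 0.8 m from the base axis. Payload 8.5 kg.
Tool frame: the origin (TCP) lies midway between the tips of the shut fingers; the grasp point (between the pads) lies 19 mm behind it (robot.pinch_z is the z of the grasp point in the tool frame, in m); z points along the fingers, y is the line along which they close (so a half turn about z gives the same grasp; the last joint's range is limited). The gripper opens to 85 mm and grips with 20 to 120 N. Pads are 22 mm wide; open, the fingers measure 114 mm over their backs; the gripper's body (76 mm by 85 mm) begins 54 mm behind the grasp point. The pads swing forward as they close: fully open they stand 13 mm farther back than shut.
Start: joints at [1.328, 0.238, -0.013, 1.319, 0, 1.571], TCP at [0.126, 0.51, 0.231] pointing down, gripper open.
Joint ranges: [-2.66, 2.66], [-1.03, 1.9], [-1.14, 1.46], [-1.82, 2.27], [-1.45, 1.34], [-3.14, 3.14]. Speed limits (rad/s): [2.22, 2.22, 2.79, 3.14, 3.14, 3.14].

### API

Orientations are given as a rotation vector (axis times angle).
In Python, from bench import robot, viewer gives the robot as it stands. The module is installed in compiled form; this text tells all that it offers.
- The arm moves only by the tool move_arm, never from a script. Its argument "increments" is a list of rows, each an object with "linear": the shift along the tool's x, y, z in m, a list of three; "angular": the turn, a rotation vector about the tool's x, y, z in rad, a list of three; "jaw": the closure, from 0 (fully open) to 1 (shut). In form: [{"linear": [dx, dy, dz], "angular": [rx, ry, rz], "jaw": jaw}, ...]. A call has 1 to 10 rows; each row is the pose to reach, as a shift and turn from the pose commanded when the call began, along the tool's axes at that moment; what a row does not reach only later rows make up. A row lasts 1/10 s, in which the tool goes at most 50 mm and 8.59 degrees, less where a joint would pass 70% of its speed; a pose out of reach is approached as far as the arm can. A call with a gripper value outside its range is refused whole. The fingers move at their own pace and stop on an object; "newtons" is the grip in N (left out, the last holds). Time passes only in rows, so rows that repeat a pose let the fingers close. It gives the time, the measured TCP pose, the force, the opening and the grip force at its end, in the units of the state.
- robot.get_state(): the state, without advancing time (a new reading comes with each control period).
- viewer.snapshot(name): name is "side" or "top" or "wrist"; returns a dict with "image" (480x640x3 uint8, red, green, blue), "fx", "fy", "cx", "cy" (pixels), "camera_from_world" (4x4, takes a point from world to camera coordinates); the wrist camera has in their place "mount" (4x4, takes a point from camera to tool coordinates, whose origin is the TCP and whose axes are the flange's). Camera axes: x right, y down, z forward; pixel columns grow to the right and rows downward; lengths in m; the calibration is good to about 2 mm. A picture is of the moment at which its call begins: read the wrist's pose just before it. There is no depth.
- robot.sign_off(): hands the job in; it is judged then, once.
Trained networks look in a picture, given as the dict that the camera call returned (one of the last four; its "shot" number tells which), for a name from the list of things; names that differ only in an ending like _2 or _b are one class to them, and where a whole thing is asked for, a point or a joint stands for the part that bears it (a point fixed in the world has none). Each returns a list of dicts, best first, with "p" (0 to 1); they miss things now and then, are a little off and sometimes report something else, mostly with a low value. They report only what shows in the picture. A call takes as long as a camera call.
- viewer.outline_of(picture, target): "mask" (480x640 bool, what is visible of it) and "rect" ([left, top, right, bottom] in pixels, round what is visible of it).
- viewer.pinpoint(picture, target): "pixel" ([column, row] in pixels: a listed point, or the origin of a listed thing).
The state is a dict: "time_s": time; "joints": joint angles; "dq": joint speeds; "effort": joint torques, N m; "position": TCP position; "orientation": TCP orientation; "wrist_force": force on the tool from outside, world axes, zero at the start; "wrist_torque": the same for the moment, N m; "opening": opening from 0.0 (shut) to 1.0 (fully open); "finger_force": force on a finger pad.
Only numpy, scipy, OpenCV 4.12 (cv2) and the standard library are available. Lean on these libraries where they do the work, as an engineer would, in place of code of your own. Each camera call takes 0.05 s, during which the arm holds its last target. There are 200 camera calls.

## Working session

There is one attempt and no reset: what is moved stays moved. The work goes in short steps, Python scripts to look and compute and a tool call to move; the robot and the scene stay as the last step left them, time stands still between calls to the robot, and variables do not carry over. Pictures are saved under pics/ and viewed, at most 10 in all, crops included, and the job is handed in when it is done.

Besides the shell and the picture viewer there is one more tool, called after "Emit:" as a command line: name --argument value ..., lists and objects as JSON in quotes. move_arm: Moves the arm, as the interface text tells. Its arguments: {"type":"object","properties":{"increments":{"type":"array","items":{"type":"object","properties":{"linear":{"type":"array","items":{"type":"number"}},"angular":{"type":"array","items":{"type":"number"}},"jaw":{"type":"number"}}}},"newtons":{"type":"number"}},"required":["increments"]}

```bash
mkdir -p pics; cat > h.py <<'E'
import numpy as np,cv2
from bench import robot,viewer
from scipy.spatial.transform import Rotation as R
def ray(s,px,st=None):
    d=np.array([(px[0]-s["cx"])/s["fx"],(px[1]-s["cy"])/s["fy"],1.])
    if "mount" in s:
        T=np.eye(4);T[:3,:3]=R.from_rotvec(st["orientation"]).as_matrix();T[:3,3]=st["position"];M=T@s["mount"]
    else: M=np.linalg.inv(s["camera_from_world"])
    return M[:3,3],M[:3,:3]@d
def atz(s,px,z,st=None):
    o,d=ray(s,px,st); return o+d*(z-o[2])/d[2]
def save(s,n): cv2.imwrite("pics/"+n+".png",s["image"][:,:,::-1])
E
python3 - <<'E'
from h import *
np.set_printoptions(precision=4,suppress=True)
st=robot.get_state();print(st["time_s"],st["position"],R.from_rotvec(st["orientation"]).as_matrix(),robot.pinch_z)
for c in("top","side"):
    s=viewer.snapshot(c);save(s,c)
    print(c,np.linalg.inv(s["camera_from_world"])[:3,3])
    for n,z in(("cover_mid",.056),("pot",0),("fork",0),("tray",0)):
        for r in viewer.pinpoint(s,n)[:2]: print(n,r["p"],r["pixel"],atz(s,r["pixel"],z))
E
```

```text
0.0 [0.1261 0.5092 0.2307] [[-0.9707  0.2404 -0.0003]
 [ 0.2404  0.9707 -0.0014]
 [-0.     -0.0014 -1.    ]] -0.0187
top [0.4879 0.0046 0.8278]
cover_mid 0.86 [235.6, 304.6] [0.4407 0.1284 0.056 ]
pot 0.56 [240.6, 304.0] [0.4385 0.1288 0.    ]
tray 0.95 [146.1, 208.4] [0.6008 0.2997 0.    ]
side [ 0.3534 -0.7878  0.5987]
cover_mid 0.79 [266.5, 207.6] [0.4349 0.1449 0.056 ]
pot 0.95 [267.9, 233.6] [0.433  0.1315 0.    ]
fork 0.95 [374.0, 256.6] [0.6296 0.0048 0.    ]
tray 0.79 [325.9, 187.0] [0.5988 0.3116 0.    ]
```

View pics/top.png

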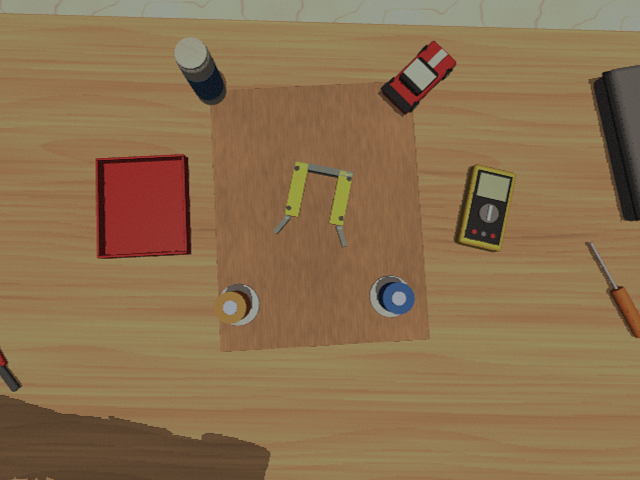

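View pics/side.png

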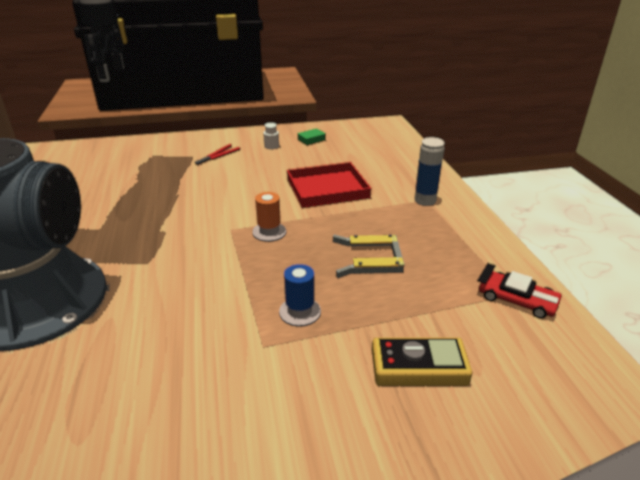

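The top view shows the orange cover at (232,306) with its flange at (240,304). The fork lips are at (297,190) and (342,198) with the mouth facing down the image, the tray is at (143,206), and the blue look-alike is at (397,298). I'll get the fork pose from the yellow lips.

```bash
python3 - <<'E'
from h import *
np.set_printoptions(precision=4,suppress=True)
s=viewer.snapshot("top");hsv=cv2.cvtColor(s["image"],cv2.COLOR_RGB2HSV)
m=cv2.inRange(hsv,(25,120,100),(38,255,255));m[:,400:]=0;m[:140]=0;m[260:]=0
n,l,stt,c=cv2.connectedComponentsWithStats(m)
for i in range(1,n):
    if stt[i,4]>200:
        b=cv2.boxPoints(cv2.minAreaRect(cv2.findNonZero((l==i).astype(np.uint8))))
        w=np.array([atz(s,p,.021)[:2] for p in b]);print(stt[i,4],atz(s,c[i],.021),w.tolist())
m=cv2.inRange(hsv,(0,150,60),(6,255,255));m[:,210:]=0;m[:140]=0;m[280:]=0
b=cv2.boxPoints(cv2.minAreaRect(cv2.findNonZero(m)));w=np.array([atz(s,p,.03)[:2] for p in b]);print("tray",w,w.mean(0))
m=cv2.inRange(hsv,(8,120,80),(20,255,255));
im=s["image"][270:335,205:270];cv2.imwrite("pics/c.png",cv2.resize(im[:,:,::-1],None,fx=9,fy=9,interpolation=2))
# white dot
d=cv2.inRange(hsv,(0,0,180),(180,50,255));d[:290]=0;d[325:]=0;d[:,:218]=0;d[:,244:]=0
n,l,q,c=cv2.connectedComponentsWithStats(d)
for i in range(1,n):
  if q[i,4]>20: print("dot",q[i],c[i],atz(s,c[i],.086))
E
```

```text
706 [0.6373 0.037  0.021 ] [[0.5948099129666993, 0.05692361169234196], [0.6869011820345677, 0.04138588358125779], [0.6826722310403106, 0.017367573739200552], [0.5906235183460549, 0.03312440355450806]]
640 [ 0.6206 -0.0383  0.021 ] [[0.5816542082111561, -0.019814390262744064], [0.6634632091955629, -0.03426590740469025], [0.6592985902859607, -0.057921222733638617], [0.5775269042215101, -0.04327758874313918]]
tray [[0.6838 0.3812]
 [0.6924 0.2238]
 [0.5201 0.2115]
 [0.5122 0.3663]] [0.6021 0.2957]
```

View pics/c.png

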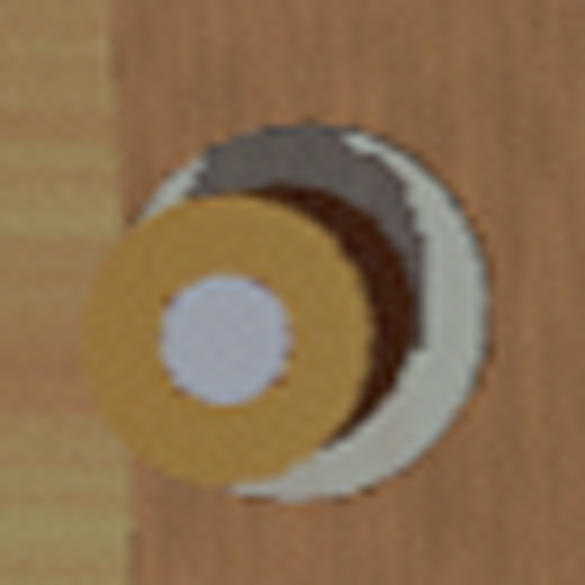

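The crop puts the cover's white dot at about pixel (229.6,307.4). By my calculation the fork is at about (0.629,-0.001), yaw -9.7°.

```bash
python3 - <<'E'
from h import *
np.set_printoptions(precision=4,suppress=True)
s=viewer.snapshot("top");st=robot.get_state()
p=atz(s,(229.6,307.4),.086);q=atz(s,(205+310/9-.5,270+312/9-.5),.004);print("dot",p,"flange",q)
Rm=R.from_rotvec(st["orientation"]).as_matrix()
print(Rm.T@(np.r_[p[:2],.16]-st["position"]))
E
```

```text
dot [0.4381 0.1326 0.086 ] flange [0.4384 0.131  0.004 ]
[-0.3933 -0.2908  0.0713]
```

Emit:
move_arm --increments '[{"linear":[-0.04,-0.03,0.007],"jaw":0},{"linear":[-0.08,-0.06,0.014],"jaw":0},{"linear":[-0.12,-0.09,0.02],"jaw":0},{"linear":[-0.16,-0.12,0.03],"jaw":0},{"linear":[-0.2,-0.15,0.035],"jaw":0},{"linear":[-0.24,-0.18,0.045],"jaw":0},{"linear":[-0.28,-0.21,0.05],"jaw":0},{"linear":[-0.32,-0.24,0.06],"jaw":0},{"linear":[-0.36,-0.27,0.065],"jaw":0},{"linear":[-0.393,-0.291,0.071],"jaw":0}]' --newtons 50

```text
invalid input at $.increments[0]: expected keys linear, angular, jaw
```

```bash
python3 - <<'E'
from h import *
np.set_printoptions(precision=4,suppress=True)
st=robot.get_state();s=viewer.snapshot("wrist");save(s,"w1");print(st["time_s"],st["position"])
Rm=R.from_rotvec(st["orientation"]).as_matrix();print(Rm)
for n,z in(("cover_mid",.056),("pot",0),("fork",0)):
    for r in viewer.pinpoint(s,n)[:2]: print(n,r["p"],r["pixel"],atz(s,r["pixel"],z,st))
hsv=cv2.cvtColor(s["image"],cv2.COLOR_RGB2HSV)
d=cv2.inRange(hsv,(0,0,150),(180,60,255))
n,l,q,c=cv2.connectedComponentsWithStats(d)
for i in range(1,n):
  if q[i,4]>300: print(q[i],c[i],atz(s,c[i],.086,st))
E
```

```text
0.6 [0.1262 0.5095 0.2313]
[[-0.9707  0.2404 -0.    ]
 [ 0.2404  0.9707 -0.0001]
 [-0.     -0.0001 -1.    ]]
```

View pics/w1.png

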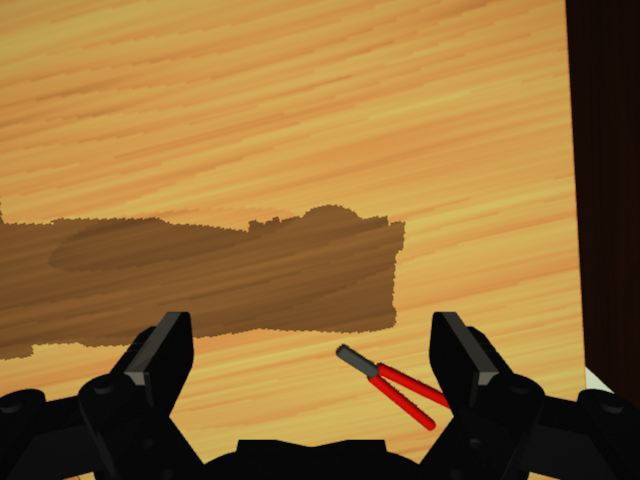

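The move was refused because the angular keys were missing, so the wrist view shows only the bench. I'll resend it with them.

Emit:
move_arm --increments '[{"linear":[-0.04,-0.03,0.007],"angular":[0,0,0],"jaw":0},{"linear":[-0.08,-0.06,0.014],"angular":[0,0,0],"jaw":0},{"linear":[-0.12,-0.09,0.02],"angular":[0,0,0],"jaw":0},{"linear":[-0.16,-0.12,0.03],"angular":[0,0,0],"jaw":0},{"linear":[-0.2,-0.15,0.035],"angular":[0,0,0],"jaw":0},{"linear":[-0.24,-0.18,0.045],"angular":[0,0,0],"jaw":0},{"linear":[-0.28,-0.21,0.05],"angular":[0,0,0],"jaw":0},{"linear":[-0.32,-0.24,0.06],"angular":[0,0,0],"jaw":0},{"linear":[-0.36,-0.27,0.065],"angular":[0,0,0],"jaw":0},{"linear":[-0.393,-0.291,0.071],"angular":[0,0,0],"jaw":0}]' --newtons 50

```text
time_s: 1.8
position: [0.4388, 0.1304, 0.1604]
orientation: [0.382, 3.118, 0.0]
wrist_force: [0.6, 1.0, -0.2]
opening: 1.0
finger_force: 0.0
```

Emit:
move_arm --increments '[{"linear":[0,0,0],"angular":[0,0,0],"jaw":0},{"linear":[0,0,0],"angular":[0,0,0],"jaw":0},{"linear":[0,0,0],"angular":[0,0,0],"jaw":0}]'

```text
time_s: 2.1
position: [0.4372, 0.1331, 0.1604]
orientation: [-0.38, -3.118, -0.0]
wrist_force: [0.6, -0.3, 0.5]
opening: 1.003
finger_force: 0.0
```

```bash
python3 - <<'E'
from h import *
np.set_printoptions(precision=4,suppress=True)
st=robot.get_state();s=viewer.snapshot("wrist");save(s,"w2");print(st["time_s"],st["position"])
Rm=R.from_rotvec(st["orientation"]).as_matrix();print(Rm)
for n,z in(("cover_mid",.056),("pot",0),("fork",0)):
    for r in viewer.pinpoint(s,n)[:2]: print(n,r["p"],r["pixel"],atz(s,r["pixel"],z,st))
hsv=cv2.cvtColor(s["image"],cv2.COLOR_RGB2HSV)
d=cv2.inRange(hsv,(0,0,150),(180,60,255))
n,l,q,c=cv2.connectedComponentsWithStats(d)
for i in range(1,n):
  if q[i,4]>300: print(q[i],c[i],atz(s,c[i],.086,st))
E
```

```text
2.1 [0.4372 0.1331 0.1604]
[[-0.9707  0.2401 -0.0004]
 [ 0.2401  0.9707  0.0001]
 [ 0.0004 -0.     -1.    ]]
cover_mid 0.56 [311.3, 238.2] [0.4369 0.1335 0.056 ]
[  0 275  49  70 941] [ 27.1945 299.9416] [ 0.4247 -0.0352  0.086 ]
[257 379  24  35 308] [268.3766 396.961 ] [0.524  0.0838 0.086 ]
```

View pics/w2.png

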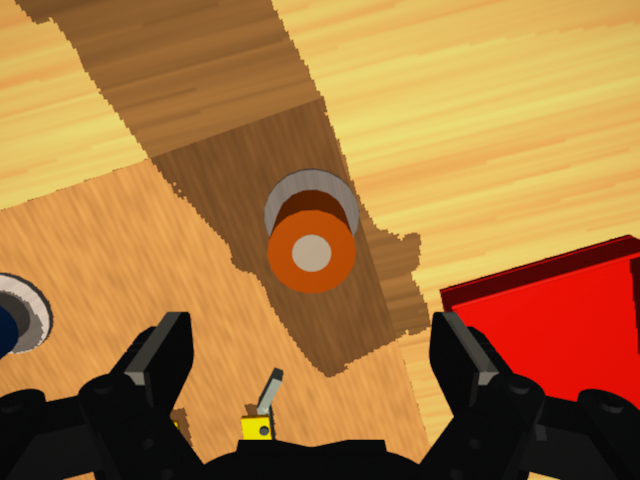

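The wrist view shows the orange cover with its dot at (311,253), centred between the fingers and matching the earlier fix. I'll descend and grip.

Emit:
move_arm --increments '[{"linear":[0,0,0.03],"angular":[0,0,0],"jaw":0},{"linear":[0,0,0.06],"angular":[0,0,0],"jaw":0},{"linear":[0,0,0.09],"angular":[0,0,0],"jaw":0},{"linear":[0,0,0.115],"angular":[0,0,0],"jaw":0},{"linear":[0,0,0.115],"angular":[0,0,0],"jaw":0},{"linear":[0,0,0.115],"angular":[0,0,0],"jaw":1},{"linear":[0,0,0.115],"angular":[0,0,0],"jaw":1},{"linear":[0,0,0.115],"angular":[0,0,0],"jaw":1},{"linear":[0,0,0.115],"angular":[0,0,0],"jaw":1},{"linear":[0,0,0.115],"angular":[0,0,0],"jaw":1}]' --newtons 50

```text
time_s: 3.3
position: [0.4386, 0.1329, 0.0469]
orientation: [0.38, 3.116, 0.001]
wrist_force: [-1.2, -0.9, 6.2]
opening: 0.588
finger_force: 51.1
```

Emit:
move_arm --increments '[{"linear":[0,0,0],"angular":[0,0,0],"jaw":1},{"linear":[0,0,0],"angular":[0,0,0],"jaw":1},{"linear":[0,0,0],"angular":[0,0,0],"jaw":1},{"linear":[0,0,0],"angular":[0,0,0],"jaw":1}]'

```text
time_s: 3.7
position: [0.4386, 0.1329, 0.0469]
orientation: [0.38, 3.116, 0.001]
wrist_force: [-0.9, -0.8, 5.8]
opening: 0.586
finger_force: 51.1
```

```bash
python3 - <<'E'
from h import *
np.set_printoptions(precision=4,suppress=True)
st=robot.get_state();print(st["time_s"],st["position"],st["finger_force"],st["wrist_force"])
Rm=R.from_rotvec(st["orientation"]).as_matrix();print(Rm)
a=np.radians(-9.7);u=np.array([np.cos(a),np.sin(a)]);f=np.array([.629,0.0])
for d in(-.14,-.09,-.004):
    p=f+u*d; print(d,p,Rm.T@(np.r_[p,st["position"][2]]-st["position"]))
E
```

```text
3.7 [0.4386 0.1329 0.0469] 51.0895811766386 [-0.9189 -0.7925  5.8255]
[[-0.9707  0.2403  0.0025]
 [ 0.2403  0.9707  0.0006]
 [-0.0023  0.0012 -1.    ]]
-0.14 [0.491  0.0236] [-0.0771 -0.0935  0.0001]
-0.09 [0.5403 0.0152] [-0.127  -0.0898  0.0002]
-0.004 [0.6251 0.0007] [-0.2127 -0.0835  0.0004]
```

Emit:
move_arm --increments '[{"linear":[0,0,-0.003],"angular":[0,0,0],"jaw":1},{"linear":[0,0,-0.005],"angular":[0,0,0],"jaw":1},{"linear":[-0.008,-0.01,-0.006],"angular":[0,0,0],"jaw":1},{"linear":[-0.02,-0.025,-0.006],"angular":[0,0,0],"jaw":1},{"linear":[-0.035,-0.042,-0.006],"angular":[0,0,0],"jaw":1},{"linear":[-0.05,-0.06,-0.006],"angular":[0,0,0],"jaw":1},{"linear":[-0.063,-0.076,-0.006],"angular":[0,0,0],"jaw":1},{"linear":[-0.072,-0.088,-0.006],"angular":[0,0,0],"jaw":1},{"linear":[-0.077,-0.0935,-0.006],"angular":[0,0,0],"jaw":1},{"linear":[-0.077,-0.0935,-0.006],"angular":[0,0,0],"jaw":1}]'

```text
time_s: 4.7
position: [0.4903, 0.0226, 0.0513]
orientation: [0.383, 3.118, -0.0]
wrist_force: [-0.0, 0.2, -3.5]
opening: 0.588
finger_force: 52.3
```

```bash
python3 - <<'E'
from h import *
np.set_printoptions(precision=4,suppress=True)
st=robot.get_state();print(st["time_s"],st["position"],st["wrist_force"])
s=viewer.snapshot("side");cv2.imwrite("pics/s2.png",cv2.resize(s["image"][160:320,230:430,::-1],None,fx=3.5,fy=3.5))
Rm=R.from_rotvec(st["orientation"]).as_matrix()
for n,z in(("cover_mid",.06),("pot",0.003),("fork",0)):
    for r in viewer.pinpoint(s,n)[:1]: print(n,r["p"],r["pixel"],atz(s,r["pixel"],z,st))
a=np.radians(-9.7);u=np.array([np.cos(a),np.sin(a)]);f=np.array([.629,0.0])
for d in(-.09,-.004):
    p=f+u*d; print(d,p,Rm.T@(np.r_[p,st["position"][2]]-st["position"]))
E
```

```text
4.7 [0.4903 0.0226 0.0513] [-0.0002  0.1562 -3.4807]
cover_mid 0.79 [303.1, 233.6] [0.491  0.0256 0.06  ]
pot 0.73 [302.3, 257.9] [0.4883 0.0256 0.003 ]
fork 0.6 [303.0, 259.5] [0.4894 0.0241 0.    ]
-0.09 [0.5403 0.0152] [-0.0503  0.0049  0.    ]
-0.004 [0.6251 0.0007] [-0.1361  0.0113  0.    ]
```

View pics/s2.png

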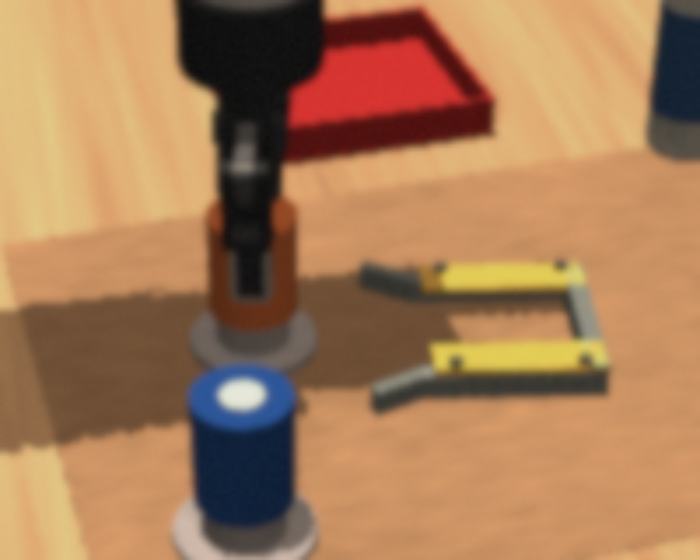

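The pot hangs about 4 mm up under the cover and lines up with the fork mouth (pot at roughly crop (252,340), fork mouth at x≈365). I'll slide it in now.

Emit:
move_arm --increments '[{"linear":[-0.008,0.001,0.001],"angular":[0,0,0],"jaw":1},{"linear":[-0.022,0.002,0.001],"angular":[0,0,0],"jaw":1},{"linear":[-0.037,0.0035,0.001],"angular":[0,0,0],"jaw":1},{"linear":[-0.052,0.005,0.001],"angular":[0,0,0],"jaw":1},{"linear":[-0.067,0.006,0.001],"angular":[0,0,0],"jaw":1},{"linear":[-0.082,0.007,0.001],"angular":[0,0,0],"jaw":1},{"linear":[-0.097,0.0085,0.001],"angular":[0,0,0],"jaw":1},{"linear":[-0.112,0.0095,0.001],"angular":[0,0,0],"jaw":1},{"linear":[-0.126,0.0105,0.001],"angular":[0,0,0],"jaw":1},{"linear":[-0.136,0.0113,0.001],"angular":[0,0,0],"jaw":1}]'

```text
time_s: 5.9
position: [0.626, 0.0019, 0.05]
orientation: [0.379, 3.118, -0.0]
wrist_force: [-0.8, 0.4, -2.3]
opening: 0.586
finger_force: 52.3
```

Emit:
move_arm --increments '[{"linear":[0,0,0],"angular":[0,0,0],"jaw":1},{"linear":[0,0,0],"angular":[0,0,0],"jaw":1}]'

```text
time_s: 6.1
position: [0.6243, 0.0018, 0.0499]
orientation: [-0.38, -3.118, 0.0]
wrist_force: [-0.3, 0.3, -2.7]
opening: 0.585
finger_force: 52.3
```

```bash
python3 - <<'E'
from h import *
np.set_printoptions(precision=4,suppress=True)
st=robot.get_state();print(st["time_s"],st["position"],st["wrist_force"])
s=viewer.snapshot("side");cv2.imwrite("pics/s3.png",cv2.resize(s["image"][160:310,290:460,::-1],None,fx=4,fy=4))
for n,z in(("cover_mid",.06),("pot",0.003),("fork",0)):
    for r in viewer.pinpoint(s,n)[:1]: print(n,r["p"],r["pixel"],atz(s,r["pixel"],z,st))
E
```

```text
6.1 [0.6243 0.0018 0.0499] [-0.2797  0.2683 -2.6717]
cover_mid 0.68 [369.1, 234.2] [ 0.6141 -0.0023  0.06  ]
pot 0.48 [369.1, 257.3] [0.6181 0.0005 0.003 ]
fork 0.56 [372.9, 257.3] [0.6268 0.003  0.    ]
```

View pics/s3.png

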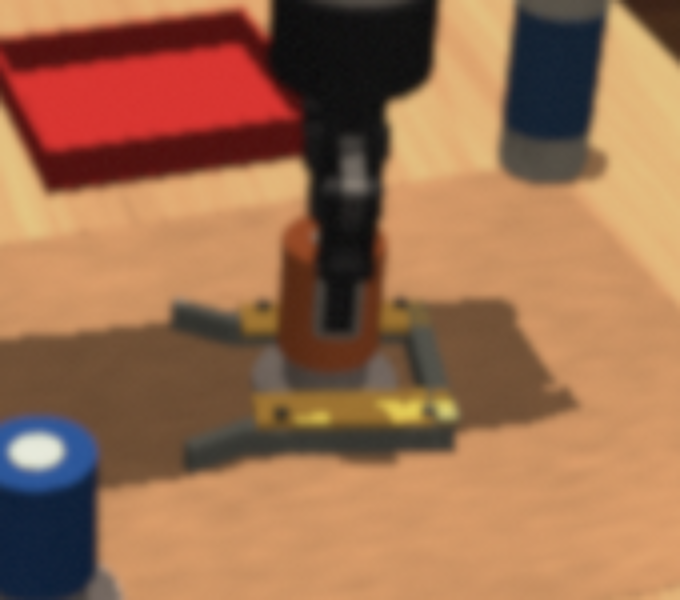

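The pot's flange sits under the lips at about crop (325,375), about 5 mm short of home. Next I'll pull the cover straight up.

Emit:
move_arm --increments '[{"linear":[0,0,-0.004],"angular":[0,0,0],"jaw":1},{"linear":[0,0,-0.01],"angular":[0,0,0],"jaw":1},{"linear":[0,0,-0.018],"angular":[0,0,0],"jaw":1},{"linear":[0,0,-0.028],"angular":[0,0,0],"jaw":1},{"linear":[0,0,-0.038],"angular":[0,0,0],"jaw":1},{"linear":[0,0,-0.048],"angular":[0,0,0],"jaw":1},{"linear":[0,0,-0.06],"angular":[0,0,0],"jaw":1},{"linear":[0,0,-0.075],"angular":[0,0,0],"jaw":1},{"linear":[0,0,-0.095],"angular":[0,0,0],"jaw":1},{"linear":[0,0,-0.12],"angular":[0,0,0],"jaw":1}]'

```text
time_s: 7.3
position: [0.6243, 0.0016, 0.1713]
orientation: [-0.38, -3.118, 0.0]
wrist_force: [1.6, 0.7, 0.0]
opening: 0.589
finger_force: 53.0
```

Emit:
move_arm --increments '[{"linear":[0,0,0],"angular":[0,0,0],"jaw":1},{"linear":[0,0,0],"angular":[0,0,0],"jaw":1},{"linear":[0,0,0],"angular":[0,0,0],"jaw":1}]'

```text
time_s: 7.6
position: [0.6243, 0.0016, 0.1697]
orientation: [-0.38, -3.117, 0.0]
wrist_force: [0.4, -0.4, -0.3]
opening: 0.586
finger_force: 53.0
```

```bash
python3 - <<'E'
from h import *
np.set_printoptions(precision=4,suppress=True)
st=robot.get_state();print(st["time_s"],st["position"],st["wrist_force"])
s=viewer.snapshot("side");cv2.imwrite("pics/s4.png",cv2.resize(s["image"][120:310,250:460,::-1],None,fx=3,fy=3))
for n,z in(("cover_mid",.176),("pot",0.0),("tray",0)):
    for r in viewer.pinpoint(s,n)[:1]: print(n,r["p"],r["pixel"],atz(s,r["pixel"],z,st))
Rm=R.from_rotvec(st["orientation"]).as_matrix()
print(Rm,Rm.T@(np.r_[.602,.297,st["position"][2]]-st["position"]))
E
```

```text
7.6 [0.6243 0.0016 0.1697] [ 0.4117 -0.4105 -0.3328]
cover_mid 0.8 [376.8, 179.0] [ 0.6225 -0.0005  0.176 ]
pot 0.71 [372.6, 257.3] [0.6262 0.0031 0.    ]
tray 0.57 [325.4, 187.1] [0.5975 0.3113 0.    ]
[[-0.9707  0.2404 -0.001 ]
 [ 0.2404  0.9707 -0.0001]
 [ 0.001  -0.0004 -1.    ]] [ 0.0927  0.2814 -0.    ]
```

View pics/s4.png

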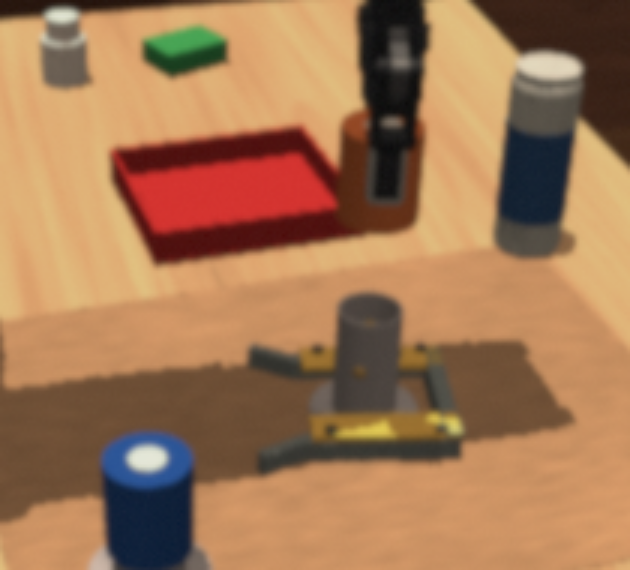

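The bare pot stands upright in the fork at crop (370,355), and the cover hangs freely from the gripper at (380,170). I'll carry it to the tray.

Emit:
move_arm --increments '[{"linear":[0.006,0.018,0],"angular":[0,0,0],"jaw":1},{"linear":[0.017,0.053,0],"angular":[0,0,0],"jaw":1},{"linear":[0.03,0.093,0],"angular":[0,0,0],"jaw":1},{"linear":[0.043,0.133,0],"angular":[0,0,0],"jaw":1},{"linear":[0.056,0.173,0],"angular":[0,0,0],"jaw":1},{"linear":[0.07,0.213,0],"angular":[0,0,0],"jaw":1},{"linear":[0.082,0.248,0],"angular":[0,0,0],"jaw":1},{"linear":[0.09,0.273,0],"angular":[0,0,0],"jaw":1},{"linear":[0.093,0.281,0],"angular":[0,0,0],"jaw":1},{"linear":[0.093,0.281,0],"angular":[0,0,0],"jaw":1}]'

```text
time_s: 8.8
position: [0.6015, 0.2977, 0.1696]
orientation: [-0.377, -3.118, 0.001]
wrist_force: [0.6, 0.3, 0.5]
opening: 0.59
finger_force: 53.0
```

Emit:
move_arm --increments '[{"linear":[0,0,0.02],"angular":[0,0,0],"jaw":1},{"linear":[0,0,0.045],"angular":[0,0,0],"jaw":1},{"linear":[0,0,0.07],"angular":[0,0,0],"jaw":1},{"linear":[0,0,0.095],"angular":[0,0,0],"jaw":1},{"linear":[0,0,0.115],"angular":[0,0,0],"jaw":1},{"linear":[0,0,0.128],"angular":[0,0,0],"jaw":1},{"linear":[0,0,0.135],"angular":[0,0,0],"jaw":1},{"linear":[0,0,0.139],"angular":[0,0,0],"jaw":1},{"linear":[0,0,0.141],"angular":[0,0,0],"jaw":1},{"linear":[0,0,0.141],"angular":[0,0,0],"jaw":1}]'

```text
time_s: 9.8
position: [0.6024, 0.2968, 0.0299]
orientation: [0.38, 3.118, 0.001]
wrist_force: [1.1, 0.4, -0.6]
opening: 0.589
finger_force: 53.0
```

```bash
python3 - <<'E'
from h import *
np.set_printoptions(precision=4,suppress=True)
st=robot.get_state();print(st["time_s"],st["position"],st["wrist_force"])
s=viewer.snapshot("side");cv2.imwrite("pics/s5.png",cv2.resize(s["image"][120:240,250:400,::-1],None,fx=4,fy=4))
E
```

```text
9.8 [0.6024 0.2968 0.0299] [ 1.0629  0.3612 -0.5709]
```

View pics/s5.png

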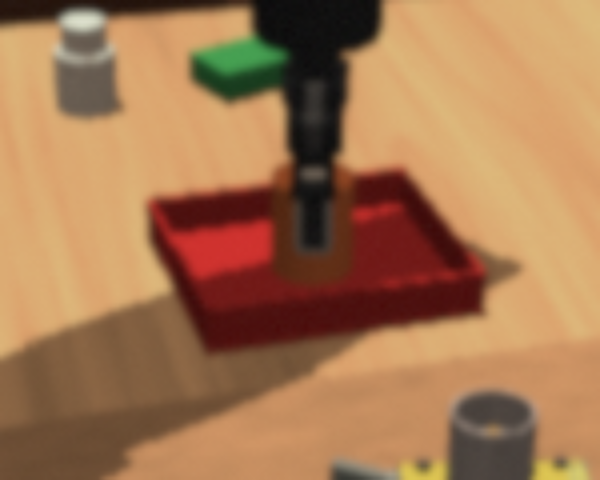

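The cover is upright inside the tray at crop (313,235), just above the floor. I'll lower it gently until it makes contact.

Emit:
move_arm --increments '[{"linear":[0,0,0.001],"angular":[0,0,0],"jaw":1},{"linear":[0,0,0.002],"angular":[0,0,0],"jaw":1},{"linear":[0,0,0.003],"angular":[0,0,0],"jaw":1},{"linear":[0,0,0.004],"angular":[0,0,0],"jaw":1},{"linear":[0,0,0.004],"angular":[0,0,0],"jaw":1},{"linear":[0,0,0.004],"angular":[0,0,0],"jaw":1}]'

```text
time_s: 10.45
position: [0.602, 0.2967, 0.0252]
orientation: [-0.38, -3.118, 0.0]
wrist_force: [-0.0, -0.6, -0.4]
opening: 0.589
finger_force: 53.0
```

Emit:
move_arm --increments '[{"linear":[0,0,0.0005],"angular":[0,0,0],"jaw":1},{"linear":[0,0,0.001],"angular":[0,0,0],"jaw":1},{"linear":[0,0,0.0015],"angular":[0,0,0],"jaw":1},{"linear":[0,0,0.0015],"angular":[0,0,0],"jaw":1},{"linear":[0,0,0.0015],"angular":[0,0,0],"jaw":1}]'

```text
time_s: 10.95
position: [0.602, 0.2967, 0.025]
orientation: [0.38, 3.118, 0.001]
wrist_force: [-3.3, -1.3, 9.3]
opening: 0.584
finger_force: 53.9
```

Emit:
move_arm --increments '[{"linear":[0,0,-0.0005],"angular":[0,0,0],"jaw":1},{"linear":[0,0,-0.0005],"angular":[0,0,0],"jaw":0.15},{"linear":[0,0,-0.0005],"angular":[0,0,0],"jaw":0.15},{"linear":[0,0,-0.0005],"angular":[0,0,0],"jaw":0.15},{"linear":[0,0,-0.0005],"angular":[0,0,0],"jaw":0.15},{"linear":[0,0,-0.0005],"angular":[0,0,0],"jaw":0.15},{"linear":[0,0,-0.0005],"angular":[0,0,0],"jaw":0.15}]'

```text
time_s: 11.65
position: [0.602, 0.2967, 0.0242]
orientation: [-0.38, -3.118, 0.0]
wrist_force: [-0.0, 0.2, -0.9]
opening: 0.852
finger_force: 0.0
```

Emit:
move_arm --increments '[{"linear":[0,0,-0.01],"angular":[0,0,0],"jaw":0.15},{"linear":[0,0,-0.03],"angular":[0,0,0],"jaw":0.15},{"linear":[0,0,-0.055],"angular":[0,0,0],"jaw":0.15},{"linear":[0,0,-0.085],"angular":[0,0,0],"jaw":0.15},{"linear":[0,0,-0.115],"angular":[0,0,0],"jaw":0.15},{"linear":[0,0,-0.145],"angular":[0,0,0],"jaw":0.15},{"linear":[0,0,-0.16],"angular":[0,0,0],"jaw":0.15},{"linear":[0,0,-0.16],"angular":[0,0,0],"jaw":0.15},{"linear":[0,0,-0.16],"angular":[0,0,0],"jaw":0.15}]'

```text
time_s: 12.55
position: [0.602, 0.2967, 0.1843]
orientation: [0.38, 3.118, 0.0]
wrist_force: [0.5, 0.1, -0.6]
opening: 0.851
finger_force: 0.0
```

```bash
python3 - <<'E'
from h import *
st=robot.get_state();print(st["time_s"],st["position"],st["opening"],st["finger_force"])
s=viewer.snapshot("side");cv2.imwrite("pics/s6.png",cv2.resize(s["image"][120:310,250:460,::-1],None,fx=3,fy=3))
for n,z in(("cover_mid",.034),("pot",0.0)):
    for r in viewer.pinpoint(s,n)[:1]: print(n,r["p"],r["pixel"],atz(s,r["pixel"],z,st))
E
```

```text
12.55 [0.60196036 0.29668921 0.18432431] 0.8510435986431406 0.0
cover_mid 0.94 [326.7, 175.7] [0.59922668 0.30541793 0.034     ]
pot 0.88 [371.0, 258.8] [ 0.62163409 -0.00114666  0.        ]
```

View pics/s6.png

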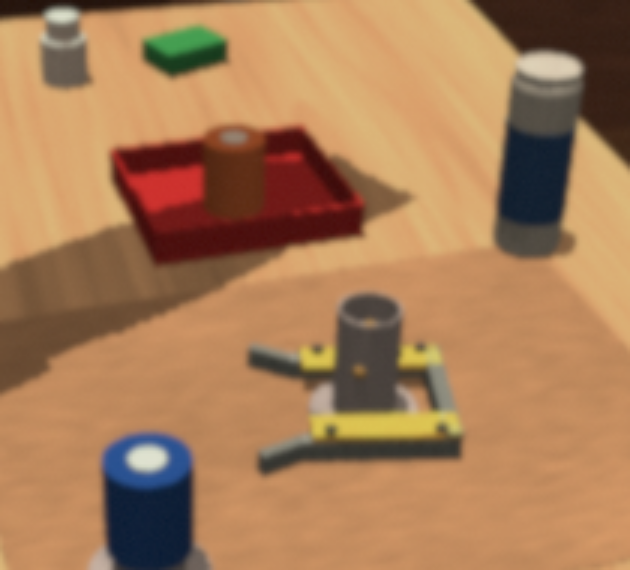

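The cover stands upright in the tray at crop (235,170), the pot stands in the fork at (370,360), and the gripper is clear. I'm handing in.

```bash
python3 -c "
from bench import robot
print(robot.sign_off())"
```

```text
the job is handed in; nothing more can be done
None
```

The job is handed in at about 12.6 s: in the last picture the orange cover stands mouth down in the red tray, the steel pot stands upright in the fork under the lips, and the gripper is clear; the sign-off gave no verdict.

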